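# Clear the carton coder and pull its cassette

## Robot

A 6-joint arm with a two-finger parallel gripper is mounted at the origin on the work surface. World frame = base frame: x ahead of the robot, y to its left, z up, the work surface at z = 0. Lengths are in mm, angles in rad, forces in N, time in s.
With the tool pointing down it reaches from about 400 to 925 mm from the base axis. Payload 12.5 kg.
Tool frame: the origin (TCP) lies on the mounting face of the last link; the fingertips stand 190 mm ahead of it and the grasp point (between the pads) lies 171 mm ahead of it; x points along the fingers, y is the direction in which the jaws open and shut, and the axes are right-handed (so a half turn about x gives the same grasp; the last joint's range is limited). The gripper opens to 95 mm and grips with 3 to 60 N. Pads are 20 mm wide; open, the fingers measure 119 mm over their backs; the gripper's body (75 mm by 180 mm) begins 59 mm behind the grasp point.
Start: joints at [1.234, 0.491, 1.559, -0, 1.092, -0.106], TCP at [142.948, 608.433, 404.761] pointing down, gripper open.
Joint ranges: [-3.1, 3.1], [-0.84, 2.19], [0.05, 2.79], [-1.13, 4.28], [0.06, 2.93], [-2.69, 2.69]. Speed limits (rad/s): [2.22, 2.22, 2.79, 3.14, 3.14, 3.14].

## Interface

Orientations are given as [roll, pitch, yaw] about the fixed x, y, z axes, in that order (R = Rz(yaw) Ry(pitch) Rx(roll)).
In Python, from cell import env, eyes gives the robot as it stands. The module is installed in compiled form; this text tells all that it offers.
- The arm moves only by the tool jog_arm, never from a script. Its argument "deltas" is one flat list of numbers, 7 for each row, row after row: the shift along the tool's x, y, z in mm, then the turn, a rotation vector about the tool's x, y, z in rad, then the opening, from 0 (shut) to 1 (fully open). A call has 1 to 10 rows; each row shifts and turns the pose as measured when the row begins, along the tool's axes as they then stand; what a row does not reach is not made up. A row lasts 1/8 s, in which the tool goes at most 62.5 mm and 10.7 degrees, less where a joint would pass 70% of its speed; a pose out of reach is approached as far as the arm can. A call is refused whole if a number of a shift passes 62.5 or a number of a turn 0.188, either way. A call with a gripper value outside its range is refused whole. The fingers move at their own pace and stop on an object; the grip force is fixed at half the most. Time passes only in rows, so rows that do not move let the fingers close. It gives the time, the measured TCP pose, the force and the opening at its end, in the units of the state.
- env.state(): the state, without advancing time (a new reading comes with each control period).
- eyes.read_camera(name): name is "side" or "top"; returns a dict with "image" (400x640x3 uint8, red, green, blue), "fovy" (degrees; the focal length in pixels is half the picture's height over the tangent of half this angle, whatever the lens; pixels are square), "cx", "cy" (the principal point, pixels), "dist" ([k1, k2, p1, p2, k3] as OpenCV has them; the pictures are not rectified), "world_from_camera" (4x4, takes a point from camera to world coordinates). Camera axes: x right, y up, looking along -z (the intrinsics and any distortion apply to the point x, -y, -z); pixel columns grow to the right and rows downward; lengths in mm; the calibration is good to about 2 mm. A picture is of the moment at which its call begins. There is no depth.
- env.job_done(): hands the job in, once; it reports no verdict.
The state is a dict: "t": time; "joints": joint angles; "qvel": joint speeds; "tau": joint torques, N m; "eef_pos": TCP position; "tcp_rot": TCP orientation; "ft_force": force on the tool from outside, world axes, zero at the start; "moment": the same for the moment, N m; "opening": opening from 0.0 (shut) to 1.0 (fully open).
Only numpy, scipy, OpenCV 4.12 (cv2) and the standard library are available. Lean on these libraries where they do the work, as an engineer would, in place of code of your own. Each camera call takes 0.05 s, during which the arm holds its last target.

## Task

The batch is finished: first move the two cartons lying in the coder's catch tray into the empty tote and let go of them there. Then pinch the two opposed side catches of the coder's cassette together so that it unlatches, lift it straight out, and finish while still holding it pinched, roughly upright, still, its foot at least 5 cm above the coder's top and touching nothing but your fingers. Leave the jar that stands on the coder where it is.

Things in the scene. Friction and masses are not known exactly. Their poses are not given: they have to be found in the camera images.
- coder: Low cream-coloured carton coder fixed on the bench; flat top at 85 mm. Origin on the bench under the middle of its cassette bay, z up; housing x -120 to 120, y -130 to 100 mm, catch tray on its +y side (y 100 to 258, x -134 to 134). A print-head housing 140 mm tall stands at x 45 to 120, y -130 to -70.
- bay_mouth (a point): Middle of the mouth of the cassette bay, in the coder's flat top, 85 mm above the bench. Axes are the coder's. The seated cassette stands 45 mm deep in the bay with about 2 mm play on each side.
- tray_middle (a point): Middle of the inner floor of the dark metal catch tray on the coder's +y side, 12 mm above the bench. Inner size 260 mm (x) by 154 mm (y); walls on three sides rise 20 mm above the floor, the fourth side (-y) is the coder's 85 mm high wall. Axes are the coder's.
- carton_a_center (a point): Centre (half-way up) of a finished white carton lying in the tray: 40 mm wide (x), 96 mm long (y), 40 mm high (z); rigid, about 110 g. At the start it is the one towards the coder's -x end.
- carton_b_center (a point): Centre of the second, identical finished white carton lying in the tray, towards the coder's +x end.
- carton_a: The first carton; its origin is the centre of its underside as it lies at the start, 20 mm below carton_a_center.
- carton_b: The second carton; its origin is the centre of its underside as it lies at the start, 20 mm below carton_b_center.
- tote: Grey open-topped tote standing on the bench, empty, loose, about 0.9 kg: outside 220 mm (x) by 170 mm (y) by 70 mm high, walls and floor 5 mm thick. Origin at the centre of its underside, z up. Amber bottles up to 150 mm tall stand elsewhere on the bench, at least 20 mm from tote and tray.
- cassette_grip (a point): The place to pinch: midway between the two light grey catch paddles of the black cassette, z up; seated, 113 mm above the bench, 28 mm above the coder's top. Paddles stand along its +y and -y sides: outer faces 29 mm from this point (58 mm apart) at rest, 28 mm wide along x, from 22 mm above this point down into the bay. Pinch them along y.
- cassette: The cassette, about 0.29 kg (0.2 to 0.4); origin at the centre of its underside, 73 mm below cassette_grip, same axes. 90 mm long (x); the foot in the bay is 58 mm thick (y), the spine above the coder only 22 mm, and its top is 17 mm above cassette_grip.
- catch_left (a joint): How far the +y catch is pushed in, m: 0 at rest, 0.009 at its stop. Spring 3 N at rest, about 8.5 N at the stop; springs out when let go. A tooth on it hooks 4 mm under the bay's lip, so the cassette lifts only with both catches in. A grip of 20 to 40 N pushes both to their stops (paddles then 40 mm apart) and carries the cassette.
- catch_right (a joint): The same for the -y catch.
- jar: Bystander: small amber jar with a white lid, 47 mm across, 42 mm tall, standing loose on the coder's top near its -x -y corner. Origin under its centre.

How it is judged (in metres and radians):
On the way, in this order (a step that is already met when the one before it is completed fails the run):
1. both cartons lie released in the tote, the cassette still seated (x of carton_a_center in the frame of tote between -0.095 and 0.095 m and y of carton_a_center in the frame of tote between -0.075 and 0.075 m and z of carton_a_center in the frame of tote between 0 and 0.075 m and linear speed of each of carton_a, carton_b below 0.03 m/s and contact force between the fingers and carton_a below 0.05 N and x of carton_b_center in the frame of tote between -0.095 and 0.095 m and y of carton_b_center in the frame of tote between -0.075 and 0.075 m and z of carton_b_center in the frame of tote between 0 and 0.075 m and contact force between the fingers and carton_b below 0.05 N and z of cassette_grip in the frame of bay_mouth below 0.04 m), for 0.2 s.
2. both catches pinched in while the cassette is still seated (value of joint each of catch_left, catch_right above 0.004 m and z of cassette_grip in the frame of bay_mouth below 0.036 m), for 0.1 s.
3. the pinched cassette is lifted out, its foot 5 cm above the coder's top (contact force between the fingers and cassette above 2 N and value of joint each of catch_left, catch_right above 0.004 m and z of cassette_grip in the frame of bay_mouth above 0.123 m), for 0.2 s.
At the end, for the whole second after the job is handed in: Both cartons at rest inside the tote, free of the fingers. Cassette held by the fingers (over 2 N), both catches in more than 4 mm, foot at least 50 mm above the coder's top, tilt under 0.35 rad, slower than 40 mm/s, not touching coder, tote or cartons. Jar on the coder not shifted over 40 mm (all of step 3 and x of carton_a_center in the frame of tote between -0.095 and 0.095 m and y of carton_a_center in the frame of tote between -0.075 and 0.075 m and z of carton_a_center in the frame of tote between 0 and 0.075 m and linear speed of each of carton_a, carton_b below 0.03 m/s and contact force between each of the fingers, cassette and carton_a below 0.05 N and x of carton_b_center in the frame of tote between -0.095 and 0.095 m and y of carton_b_center in the frame of tote between -0.075 and 0.075 m and z of carton_b_center in the frame of tote between 0 and 0.075 m and contact force between each of the fingers, cassette and carton_b below 0.05 N and angle between cassette's own z axis and vertical below 0.35 rad and linear speed of cassette below 0.04 m/s and contact force between cassette and coder below 0.05 N and contact force between cassette and tote below 0.05 N); the arm keeps its last pose, push and grip.
It fails at once if the jar on the coder knocked away or tipped (distance of jar from where it was at the start of the episode above 0.04 m or angle between jar's own z axis and vertical above 0.5 rad).
It also fails if it takes over 64 s, if anything falls off the work surface, if the arm or the gripper's body presses on something with over 40 N, if the wrist force passes 120 N, or if a joint passes its speed limit or range.

## Working session

There is one attempt and no reset: what is moved stays moved. The work goes in short steps, Python scripts to look and compute and a tool call to move; the robot and the scene stay as the last step left them, time stands still between calls to the robot, and variables do not carry over. Pictures are saved under pics/ and viewed, and the job is handed in when it is done.

Besides the shell and the picture viewer there is one more tool, called after "Emit:" in YAML: its name, and indented under it one key for each argument. jog_arm: Moves the arm, as the interface text tells. Its arguments: {"type":"object","properties":{"deltas":{"type":"array","items":{"type":"number"}}},"required":["deltas"]}

```bash
mkdir -p pics && python3 - <<'E'
from cell import env, eyes
import cv2, pickle
print(env.state())
for n in("side","top"):
    d=eyes.read_camera(n); pickle.dump(d,open(f"{n}0.pkl","wb"))
    cv2.imwrite(f"pics/{n}0.png",d["image"][:,:,::-1])
    print(n,d["fovy"],d["cx"],d["cy"],d["dist"],d["world_from_camera"].__repr__() )
E
```

```text
{'t': 0.0, 'joints': array([ 1.23438504e+00,  4.91568190e-01,  1.55949855e+00, -1.70675359e-05,
        1.09169321e+00, -1.05589296e-01]), 'qvel': array([2.11327503e-03, 1.70809490e-03, 1.86688792e-06, 6.72930503e-04,
       9.68994405e-04, 5.13243400e-04]), 'tau': array([ 1.79095634e-03, -6.12646222e+01, -2.58187580e+01,  6.93069468e-02,
        4.82361973e-02, -1.07997494e-04]), 'eef_pos': array([142.94344954, 608.38700873, 404.13935141]), 'tcp_rot': array([-1.66341906,  1.56962893, -1.89423317]), 'ft_force': array([ 0.35456103,  0.62899947, -0.14075502]), 'moment': array([ 0.00184399, -0.01932432,  0.031819  ]), 'opening': 1.0003733191133422}
side 50.102008198597765 317.49654980917893 207.9291600052831 [-0.11140388  0.          0.          0.          0.        ] array([[-9.98516436e-01,  4.49805761e-02, -3.06867062e-02,
         5.25272204e+02],
       [-5.35230070e-02, -7.07177462e-01,  7.05007323e-01,
         6.83575857e+02],
       [ 1.00106885e-02,  7.05603844e-01,  7.08535815e-01,
         7.61641573e+02],
       [ 0.00000000e+00,  0.00000000e+00,  0.00000000e+00,
         1.00000000e+00]])
top 44.83973741647013 314.5833259786223 187.63622393272306 [-0.00204835  0.          0.          0.          0.        ] array([[-2.44749176e-02,  9.91777231e-01, -1.25614100e-01,
         3.96746758e+02],
       [-9.99547074e-01, -2.20763026e-02,  2.04519875e-02,
         3.60513301e+01],
       [ 1.75107207e-02,  1.26057767e-01,  9.91868345e-01,
         1.37880056e+03],
       [ 0.00000000e+00,  0.00000000e+00,  0.00000000e+00,
         1.00000000e+00]])
```

View pics/side0.png

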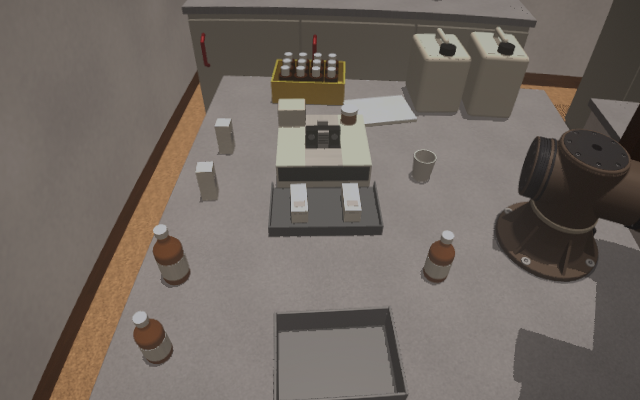

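View pics/top0.png

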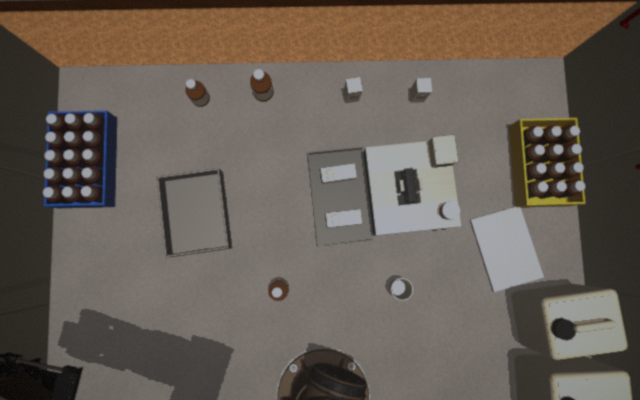

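The side view shows the coder at about (322,150), tray (325,208), cartons (299,203) and (351,202), and tote (337,355). In the top view the tote is at (195,212), cartons at (338,173) and (344,219), cassette (407,187) and jar (450,211). Next I'll zoom in and measure.

```bash
cat > h.py <<'E'
import numpy as np, cv2, pickle
def K(d):
    f=d["image"].shape[0]/2/np.tan(np.radians(d["fovy"])/2)
    return np.array([[f,0,d["cx"]],[0,f,d["cy"]],[0,0,1.]])
def rays(d,px):
    p=cv2.undistortPoints(np.array(px,float).reshape(-1,1,2),K(d),np.array(d["dist"])).reshape(-1,2)
    T=d["world_from_camera"]; v=np.c_[p[:,0],-p[:,1],-np.ones(len(p))]@T[:3,:3].T
    return T[:3,3],v
def onplane(d,px,z):
    o,v=rays(d,px); return o+v*((z-o[2])/v[:,2])[:,None]
def project(d,P):
    T=d["world_from_camera"]; c=(np.array(P,float).reshape(-1,3)-T[:3,3])@T[:3,:3]
    c=c*[1,-1,-1]
    return cv2.projectPoints(c.reshape(-1,1,3),np.zeros(3),np.zeros(3),K(d),np.array(d["dist"]))[0].reshape(-1,2)
def blobs(mask,amin):
    cs,_=cv2.findContours(mask.astype(np.uint8),cv2.RETR_EXTERNAL,cv2.CHAIN_APPROX_NONE)
    return [c for c in cs if cv2.contourArea(c)>amin]
E
python3 - <<'E'
from h import *
t=pickle.load(open("top0.pkl","rb"));s=pickle.load(open("side0.pkl","rb"))
c=t["image"][125:260,300:470,::-1]; cv2.imwrite("pics/tz.png",cv2.resize(c,None,fx=4.5,fy=4.4,interpolation=cv2.INTER_CUBIC))
c=s["image"][85:245,255:395,::-1]; cv2.imwrite("pics/sz.png",cv2.resize(c,None,fx=3.7,fy=3.7,interpolation=cv2.INTER_CUBIC))
c=t["image"][160:265,150:240,::-1]; cv2.imwrite("pics/tt.png",cv2.resize(c,None,fx=5,fy=5,interpolation=cv2.INTER_CUBIC))
E
```

```text
(no output)
```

View pics/tz.png

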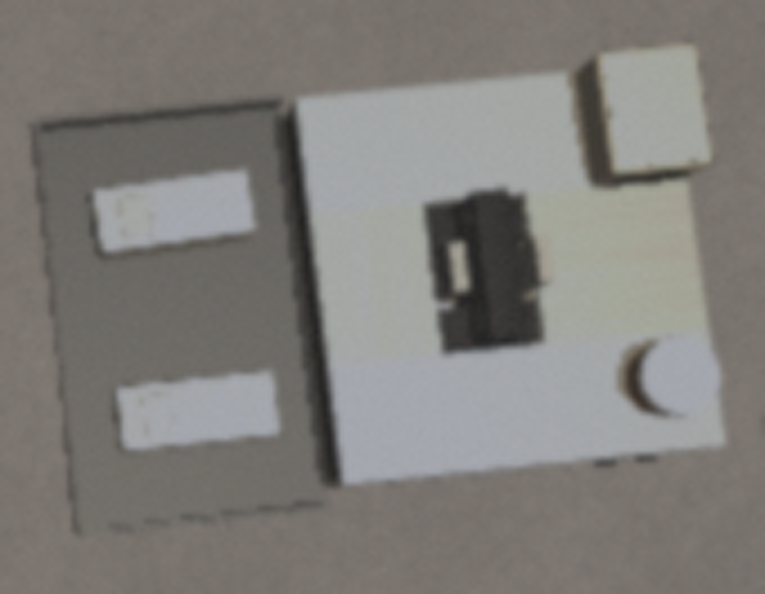

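View pics/sz.png

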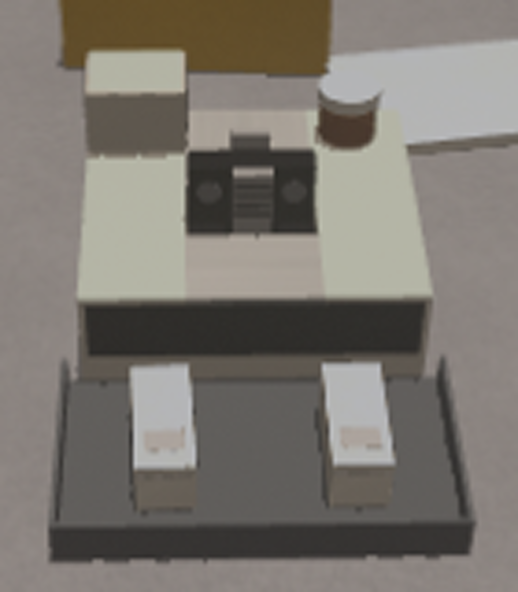

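View pics/tt.png

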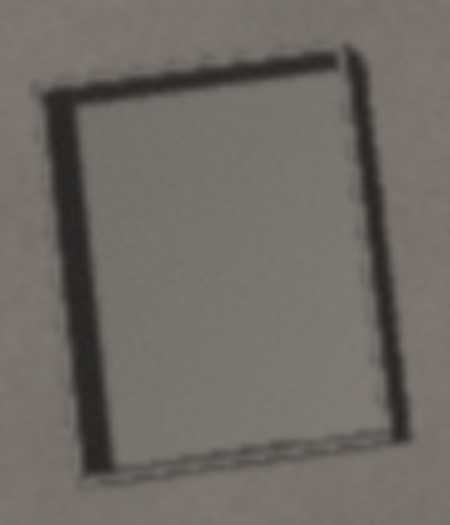

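```bash
python3 - <<'E'
from h import *
np.set_printoptions(precision=1,suppress=True)
t=pickle.load(open("top0.pkl","rb"));s=pickle.load(open("side0.pkl","rb"))
Z=lambda p:np.array(p)/[4.5,4.4]+[300,125]-.4
S=lambda p:np.array(p)/3.7+[255,85]-.4
print("coder top corners TOP (+x+y, -x+y, -x-y)");P=onplane(t,Z([(295,97),(341,483),(724,443)]),85);print(P, np.linalg.norm(np.diff(P,axis=0),axis=1))
print("SIDE (+x+y, -x+y)");P=onplane(s,S([(78,298),(431,297)]),85);print(P,np.linalg.norm(P[0]-P[1]))
T5=lambda p:np.array(p)/5+[150,160]-.4
print("tote");P=onplane(t,T5([(43,92),(352,46),(410,438),(86,482)]),70);print(P,np.linalg.norm(np.diff(P,axis=0),axis=1),P.mean(0))
def carton(d,z):
    hsv=cv2.cvtColor(d["image"],cv2.COLOR_RGB2HSV)
    return hsv
for n,d,box in(("top",t,(310,150,368,240)),("side",s,(275,180,380,222))):
    x0,y0,x1,y1=box
    g=d["image"].min(2).astype(int); m=np.zeros_like(g);m[y0:y1,x0:x1]=1
    mm=(m>0)&(g>145)
    for b in blobs(mm,60):
        r=cv2.minAreaRect(b); bp=cv2.boxPoints(r)
        W=onplane(d,b.reshape(-1,2),52)[:,:2].astype(np.float32)
        rw=cv2.minAreaRect(W); print(n,"carton px",r,"world",rw)
E
```

```text
coder top corners TOP (+x+y, -x+y, -x-y)
[[ 670.1 -131.2   85. ]
 [ 431.5 -149.5   85. ]
 [ 450.3 -379.    85. ]] [239.3 230.3]
SIDE (+x+y, -x+y)
[[ 666.1 -132.7   85. ]
 [ 429.3 -149.5   85. ]] 237.39502117624363
tote
[[598.3 432.8  70. ]
 [620.  265.6  70. ]
 [407.  234.7  70. ]
 [388.  406.7  70. ]] [168.6 215.2 173. ] [503.3 335.   70. ]
top carton px ((343.6463317871094, 217.8170623779297), (13.914374351501465, 34.2337760925293), 83.6598129272461) world ((479.68963623046875, -68.89420318603516), (38.1260986328125, 93.95626068115234), 4.96246862411499)
top carton px ((338.2599792480469, 172.3199920654297), (13.435029029846191, 33.51686096191406), 81.8698959350586) world ((606.1676635742188, -58.01083755493164), (37.68381118774414, 93.17733001708984), 6.937307357788086)
side carton px ((298.5943603515625, 197.1697998046875), (26.974515914916992, 16.37583351135254), 87.51044464111328) world ((603.5737915039062, -57.56517028808594), (38.97877883911133, 93.76951599121094), 7.354957103729248)
side carton px ((351.2804870605469, 196.02438354492188), (27.939180374145508, 16.454299926757812), 83.6598129272461) world ((477.34417724609375, -68.35284423828125), (39.0383415222168, 94.40210723876953), 4.770203590393066)
```

```bash
python3 - <<'E'
from h import *
np.set_printoptions(precision=2,suppress=True)
t=pickle.load(open("top0.pkl","rb"));s=pickle.load(open("side0.pkl","rb"))
o=np.array([557,-240.3]);a=.079
R=np.array([[np.cos(a),-np.sin(a)],[np.sin(a),np.cos(a)]])
def W(p): p=np.array(p,float); return np.c_[p[:,:2]@R.T+o,p[:,2]]
top=W([(x,y,85) for x,y in((-120,-130),(120,-130),(120,100),(-120,100))])
tray=W([(x,y,32) for x,y in((-134,100),(134,100),(134,258),(-134,258))])
spine=W([(x,y,130) for x,y in((-45,-11),(45,-11),(45,11),(-45,11))])
pl=W([(x,y,135) for x,y in((-14,19),(14,19),(14,29),(-14,29))]);pr=W([(x,y,135) for x,y in((-14,-19),(14,-19),(14,-29),(-14,-29))])
for n,d,b,f in(("top",t,(300,125,470,260),4.4),("side",s,(255,85,395,245),3.7)):
    c=cv2.resize(d["image"][b[1]:b[3],b[0]:b[2],::-1].copy(),None,fx=f,fy=f,interpolation=cv2.INTER_CUBIC)
    for P,col in((top,(0,0,255)),(tray,(0,255,0)),(spine,(255,0,0)),(pl,(0,255,255)),(pr,(0,255,255))):
        q=(project(d,P)-b[:2]+.5)*f-.5
        cv2.polylines(c,[np.round(q).astype(int).reshape(-1,1,2)],True,col,1)
    cv2.imwrite(f"pics/ov_{n}.png",c)
from scipy.spatial.transform import Rotation as Ro
R=Ro.from_euler("xyz",[-1.66341906,1.56962893,-1.89423317]).as_matrix();print(R, np.degrees(np.arctan2(R[1,1],R[0,1])))
print(onplane(t,[(278,291),(400,287),(353,88),(450,211)],[0,0,0,127]))
E
```

```text
[[-0.    0.23  0.97]
 [-0.    0.97 -0.23]
 [-1.   -0.   -0.  ]] 76.77532924044378
[[ 283.16  116.74    0.  ]
 [ 285.29 -224.97    0.  ]
 [ 864.95 -112.91    0.  ]
 [ 486.21 -340.42  127.  ]]
```

View pics/ov_top.png

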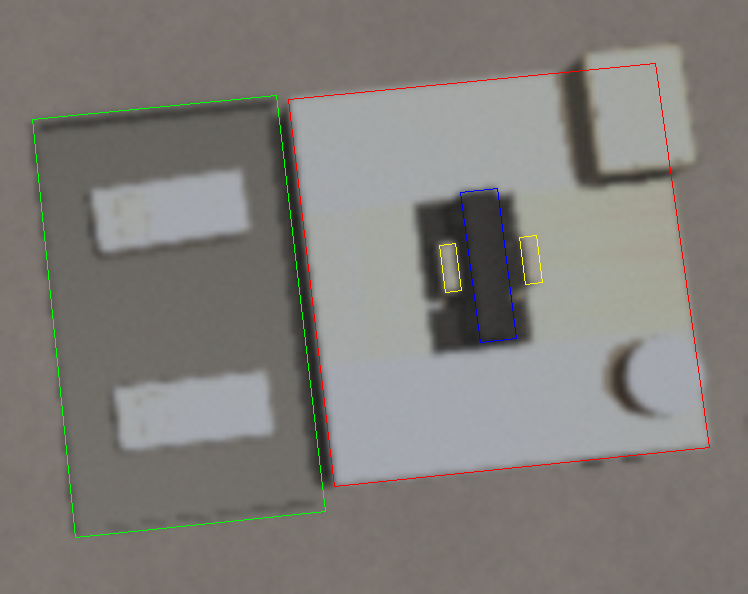

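View pics/ov_side.png

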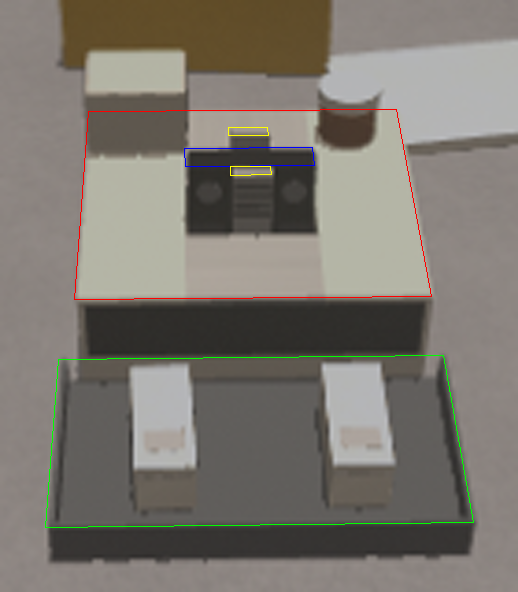

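The overlay matches to about 2 mm: coder origin is (557, -240), yaw 0.079. Carton a is at (478.5,-68.6), b at (605,-58), and the tote centre is (503,335) with yaw ~0.125. Next is the move planner, which reports totals only.

```bash
cat > p.py <<'E'
import sys, numpy as np
from scipy.spatial.transform import Rotation as Ro
from cell import env
# usage: p.py gx gy gz phi_deg N : grasp-point target, jaw angle
a=[float(v) for v in sys.argv[1:]]
s=env.state(); R=Ro.from_euler("xyz",s["tcp_rot"]).as_matrix(); p=s["eef_pos"]
phi=np.arctan2(R[1,1],R[0,1]); g=p+171*R[:,0]
print("t %.2f grasp"%s["t"],g.round(1),"phi %.1f"%np.degrees(phi),"tilt",R[:,0].round(3),"open %.2f"%s["opening"],"F",s["ft_force"].round(1))
if len(a)==5:
    N=int(a[4]); d=np.array(a[:3])-g; th=(np.radians(a[3])-phi); th=(th+np.pi)%(2*np.pi)-np.pi
    for k in range(N):
        f=phi+th*k/N; w=d/N
        print("%.0f %.0f %.0f | %.3f"%(-w[2],np.cos(f)*w[0]+np.sin(f)*w[1],np.sin(f)*w[0]-np.cos(f)*w[1],-th/N))
E
python3 p.py 605 -58 200 6 14
```

```text
t 0.10 grasp [142.9 608.3 233.2] phi 76.8 tilt [-0.    -0.001 -1.   ] open 1.00 F [ 0.4 -0.7  0.9]
2 -39 43 | 0.088
2 -35 46 | 0.088
2 -31 49 | 0.088
2 -26 52 | 0.088
2 -22 54 | 0.088
2 -17 55 | 0.088
2 -12 57 | 0.088
2 -7 58 | 0.088
2 -2 58 | 0.088
2 4 58 | 0.088
2 9 57 | 0.088
2 14 56 | 0.088
2 19 55 | 0.088
2 23 53 | 0.088
```

Emit:
jog_arm:
  deltas: [2,-39,43,0.09,0,0,0.75,2,-35,46,0.09,0,0,0.75,2,-31,49,0.09,0,0,0.75,2,-26,52,0.09,0,0,0.75,2,-22,54,0.09,0,0,0.75,2,-17,55,0.09,0,0,0.75,2,-12,57,0.09,0,0,0.75,2,-7,58,0.09,0,0,0.75]

```text
t: 1.1
eef_pos: [405.6, 212.8, 386.3]
tcp_rot: [-1.027, 1.569, -1.995]
ft_force: [0.9, 0.2, 0.1]
opening: 0.752
```

```bash
python3 p.py 605 -58 130 6 9
```

```text
t 1.10 grasp [405.5 212.5 215.3] phi 34.6 tilt [-0.001 -0.002 -1.   ] open 0.75 F [0.9 0.2 0.1]
9 1 37 | 0.055
9 3 37 | 0.055
9 5 37 | 0.055
9 7 37 | 0.055
9 9 36 | 0.055
9 11 36 | 0.055
9 13 35 | 0.055
9 15 34 | 0.055
9 17 33 | 0.055
```

Emit:
jog_arm:
  deltas: [9,1,38,0.055,0,0,0.75,9,3,38,0.055,0,0,0.75,9,5,38,0.055,0,0,0.75,9,7,38,0.055,0,0,0.75,9,9,37,0.055,0,0,0.75,9,11,37,0.055,0,0,0.75,9,13,36,0.055,0,0,0.75,9,15,35,0.055,0,0,0.75,9,17,34,0.055,0,0,0.75]

```text
t: 2.22
eef_pos: [609.7, -81.0, 301.8]
tcp_rot: [-1.205, 1.568, -2.688]
ft_force: [0.2, 0.3, 0.3]
opening: 0.752
```

```bash
python3 p.py 605 -58 38 6.5 4; python3 - <<'E'
from h import *
from cell import eyes
d=eyes.read_camera("side"); cv2.imwrite("pics/s1.png",cv2.resize(d["image"][60:260,200:440,::-1],None,fx=3,fy=3))
E
```

```text
t 2.23 grasp [609.2 -81.2 130.8] phi 5.0 tilt [-0.003 -0.001 -1.   ] open 0.75 F [0.2 0.3 0.3]
23 -1 -6 | -0.006
23 -0 -6 | -0.006
23 -0 -6 | -0.006
23 -0 -6 | -0.006
```

View pics/s1.png

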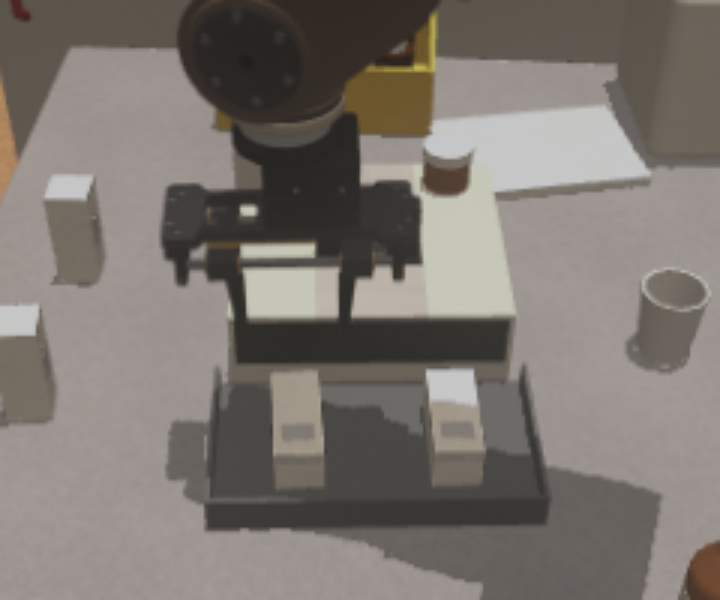

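The gripper is above carton b (around (297,425) in the zoomed picture), jaws straddling it in x and about 23 mm too far to -y. I'll shift back, descend and grip.

Emit:
jog_arm:
  deltas: [10,-4,-23,0,0,0,0.75,25,0,0,-0.02,0,0,0.75,25,0,0,0,0,0,0.75,18,0,0,0,0,0,0.75,0,0,0,0,0,0,0.75]

```text
t: 2.9
eef_pos: [603.2, -57.4, 218.2]
tcp_rot: [-1.532, 1.564, -2.998]
ft_force: [-0.2, -0.4, 0.5]
opening: 0.748
```

```bash
python3 p.py 605 -58 38 6.5 1
```

```text
t 2.90 grasp [602.1 -57.6  47.2] phi 6.0 tilt [-0.006 -0.001 -1.   ] open 0.75 F [-0.2 -0.4  0.5]
9 3 1 | -0.008
```

Emit:
jog_arm:
  deltas: [9,3,1,-0.01,0,0,0.75,0,0,0,0,0,0,0.75,0,0,0,0,0,0,0.2,0,0,0,0,0,0,0.2,0,0,0,0,0,0,0.2,0,0,0,0,0,0,0.2]

```text
t: 3.65
eef_pos: [606.5, -57.1, 211.0]
tcp_rot: [-1.278, 1.567, -2.731]
ft_force: [0.7, 0.3, -1.0]
opening: 0.416
```

```bash
python3 p.py 550.6 341 150 7.2 9
```

```text
t 3.65 grasp [605.9 -57.4  40. ] phi 6.7 tilt [-0.003 -0.001 -1.   ] open 0.42 F [ 0.7  0.3 -1. ]
-12 -1 -45 | -0.001
-12 -1 -45 | -0.001
-12 -1 -45 | -0.001
-12 -1 -45 | -0.001
-12 -1 -45 | -0.001
-12 -1 -45 | -0.001
-12 -1 -45 | -0.001
-12 -1 -45 | -0.001
-12 -1 -45 | -0.001
```

Emit:
jog_arm:
  deltas: [-30,0,0,0,0,0,0.2,-40,0,-5,0,0,0,0.2,-40,-1,-30,0,0,0,0.2,0,-2,-50,0,0,0,0.2,0,-2,-58,0,0,0,0.2,0,-1,-58,0,0,0,0.2,0,-1,-58,0,0,0,0.2,0,-1,-50,0,0,0,0.2,0,-1,-40,0,0,0,0.2,0,0,-25,0,0,0,0.2]

```text
t: 4.9
eef_pos: [553.1, 322.5, 324.3]
tcp_rot: [-1.512, 1.567, -2.971]
ft_force: [0.4, -0.7, -0.4]
opening: 0.422
```

```bash
python3 p.py 550.6 341 36 7.2 1
```

```text
t 4.90 grasp [552.6 322.5 153.3] phi 6.4 tilt [-0.003 -0.001 -1.   ] open 0.42 F [ 0.4 -0.7 -0.4]
117 0 -19 | -0.014
```

Emit:
jog_arm:
  deltas: [10,0,-16,-0.01,0,0,0.2,30,0,0,0,0,0,0.2,35,0,0,0,0,0,0.2,25,0,0,0,0,0,0.2,0,0,0,0,0,0,0.2]

```text
t: 5.52
eef_pos: [550.2, 339.4, 218.8]
tcp_rot: [-1.39, 1.566, -2.835]
ft_force: [-0.2, 0.1, -0.6]
opening: 0.419
```

```bash
python3 p.py 550.6 341 36 7.2 1; python3 - <<'E'
from h import *
from cell import eyes
for n,b in(("top",(140,140,260,270)),("side",(230,260,450,400))):
  d=eyes.read_camera(n); cv2.imwrite(f"pics/{n}2.png",cv2.resize(d["image"][b[1]:b[3],b[0]:b[2],::-1],None,fx=3.5,fy=3.5))
E
```

```text
t 5.53 grasp [549.4 339.2  47.8] phi 7.2 tilt [-0.005 -0.002 -1.   ] open 0.42 F [-0.2  0.1 -0.6]
12 1 -2 | -0.000
```

View pics/side2.png

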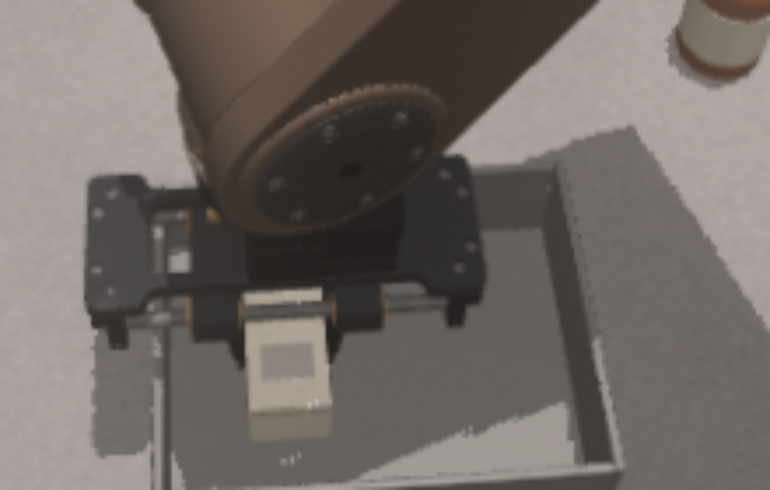

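View pics/top2.png

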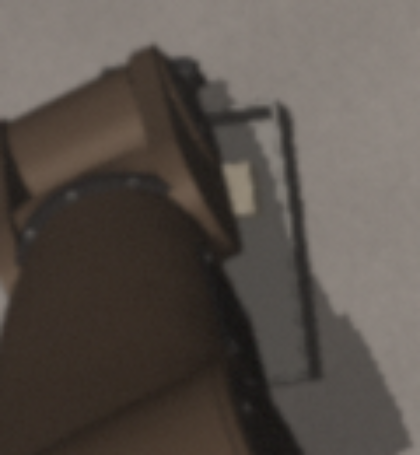

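Carton b is held level inside the tote, clear of all the walls (side view around (288,350)). I'll lower it the last bit and release.

Emit:
jog_arm:
  deltas: [10,0,-1,0,0,0,0.2,2,0,0,0,0,0,0.2,0,0,0,0,0,0,0.2,0,0,0,0,0,0,0.65,0,0,0,0,0,0,0.65,0,0,0,0,0,0,0.65]

```text
t: 6.38
eef_pos: [551.2, 340.9, 211.7]
tcp_rot: [2.094, 1.567, 0.648]
ft_force: [0.3, -0.4, 0.3]
opening: 0.632
```

```bash
python3 p.py 478.5 -68.6 120 5 9
```

```text
t 6.38 grasp [551.7 341.3  40.7] phi 7.2 tilt [ 0.003  0.002 -1.   ] open 0.63 F [ 0.3 -0.4  0.3]
-9 -14 44 | 0.004
-9 -14 44 | 0.004
-9 -13 44 | 0.004
-9 -13 44 | 0.004
-9 -13 44 | 0.004
-9 -13 44 | 0.004
-9 -13 45 | 0.004
-9 -12 45 | 0.004
-9 -12 45 | 0.004
```

Emit:
jog_arm:
  deltas: [-30,0,0,0,0,0,0.7,-50,0,0,0,0,0,0.7,-20,-8,25,0,0,0,0.7,0,-16,50,0,0,0,0.7,0,-18,58,0,0,0,0.7,0,-18,58,0,0,0,0.7,0,-18,58,0,0,0,0.7,0,-16,55,0,0,0,0.7,0,-14,45,0.01,0,0,0.7,0,-8,25,0.01,0,0,0.7]

```text
t: 7.62
eef_pos: [480.4, -54.3, 315.1]
tcp_rot: [1.701, 1.562, 0.239]
ft_force: [0.4, 0.9, 0.3]
opening: 0.697
```

```bash
python3 p.py 478.5 -68.6 40 5 1; python3 - <<'E'
from h import *
from cell import eyes
d=eyes.read_camera("side"); cv2.imwrite("pics/s3.png",cv2.resize(d["image"][80:400,180:460,::-1],None,fx=1.8,fy=1.8))
E
```

```text
t 7.62 grasp [481.9 -53.9 144.1] phi 6.2 tilt [ 0.009  0.002 -1.   ] open 0.70 F [0.4 0.9 0.3]
104 -5 14 | 0.022
```

View pics/s3.png

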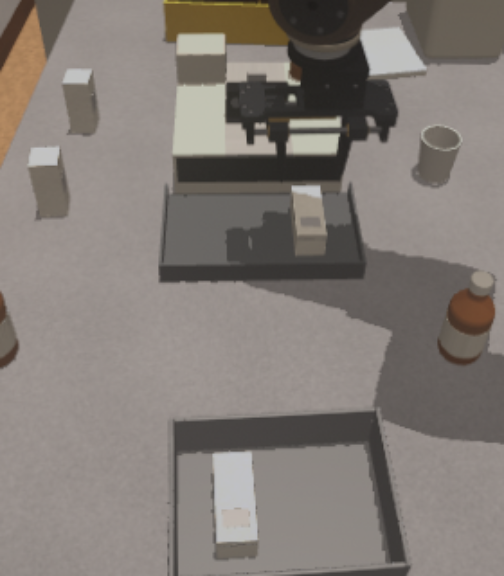

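Carton b is flat in the tote at (234,503) with room at its right. The gripper is above carton a at (309,220).

Emit:
jog_arm:
  deltas: [15,-5,11,0.02,0,0,0.7,30,0,0,0,0,0,0.7,30,0,0,0,0,0,0.7,15,0,0,0,0,0,0.7,0,0,0,0,0,0,0.7]

```text
t: 8.3
eef_pos: [477.7, -68.0, 224.0]
tcp_rot: [1.541, 1.558, 0.055]
ft_force: [-0.1, 0.5, 0.5]
opening: 0.699
```

```bash
python3 p.py 478.5 -68.6 40 5 1
```

```text
t 8.30 grasp [479.9 -67.9  53. ] phi 4.9 tilt [ 0.013  0.001 -1.   ] open 0.70 F [-0.1  0.5  0.5]
13 -1 1 | -0.002
```

Emit:
jog_arm:
  deltas: [12,-1,1,0,0,-0.013,0.7,2,0,0,0,0,0,0.7,0,0,0,0,0,0,0.2,0,0,0,0,0,0,0.2,0,0,0,0,0,0,0.2,0,0,0,0,0,0,0.2]

```text
t: 9.05
eef_pos: [477.3, -68.9, 211.1]
tcp_rot: [0.946, 1.568, -0.539]
ft_force: [0.1, 0.7, -1.3]
opening: 0.417
```

```bash
python3 p.py 455.4 329 150 7.2 8
```

```text
t 9.05 grasp [477.7 -69.2  40.1] phi 4.9 tilt [ 0.002 -0.001 -1.   ] open 0.42 F [ 0.1  0.7 -1.3]
-14 1 -50 | -0.005
-14 2 -50 | -0.005
-14 2 -50 | -0.005
-14 2 -50 | -0.005
-14 2 -50 | -0.005
-14 3 -50 | -0.005
-14 3 -50 | -0.005
-14 3 -50 | -0.005
```

Emit:
jog_arm:
  deltas: [-30,0,0,0,0,0,0.2,-40,0,-5,0,0,0,0.2,-40,1,-30,-0.005,0,0,0.2,0,2,-50,-0.005,0,0,0.2,0,2,-58,-0.005,0,0,0.2,0,2,-58,-0.005,0,0,0.2,0,3,-58,-0.005,0,0,0.2,0,3,-50,-0.005,0,0,0.2,0,3,-40,0,0,0,0.2,0,2,-25,0,0,0,0.2]

```text
t: 10.3
eef_pos: [456.3, 315.3, 325.1]
tcp_rot: [1.399, 1.567, -0.06]
ft_force: [0.2, -0.1, -1.7]
opening: 0.421
```

```bash
python3 p.py 455.4 329 36 7.2 1
```

```text
t 10.30 grasp [457.  315.2 154.1] phi 6.4 tilt [ 0.004 -0.    -1.   ] open 0.42 F [ 0.2 -0.1 -1.7]
118 -0 -14 | -0.014
```

Emit:
jog_arm:
  deltas: [10,0,-11,-0.01,0,0,0.2,30,0,0,0,0,0,0.2,35,0,0,0,0,0,0.2,25,0,0,0,0,0,0.2,0,0,0,0,0,0,0.2]

```text
t: 10.92
eef_pos: [454.5, 325.8, 220.0]
tcp_rot: [0.902, 1.568, -0.543]
ft_force: [-0.8, -0.1, -0.9]
opening: 0.421
```

```bash
python3 p.py 455.4 329 36 7.2 1; python3 - <<'E'
from h import *
from cell import eyes
d=eyes.read_camera("side"); cv2.imwrite("pics/s4.png",cv2.resize(d["image"][260:400,230:450,::-1],None,fx=3.5,fy=3.5))
E
```

```text
t 10.93 grasp [454.9 325.5  49. ] phi 7.2 tilt [ 0.002 -0.001 -1.   ] open 0.42 F [-0.8 -0.1 -0.9]
13 1 -3 | -0.000
```

View pics/s4.png

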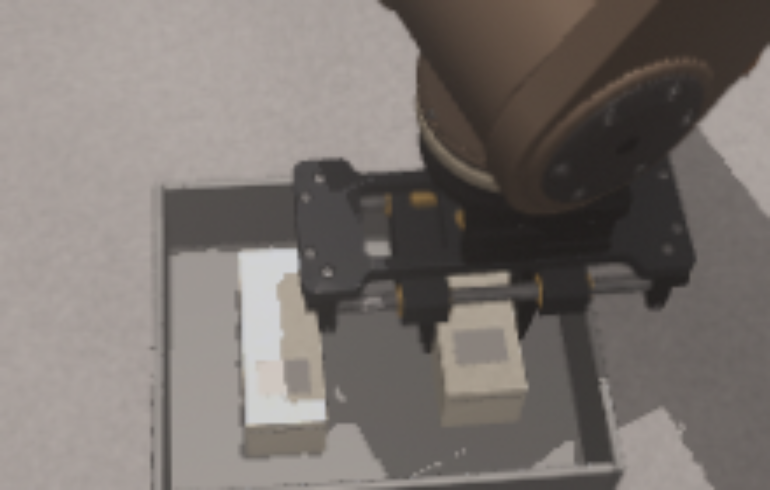

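Carton a at (482,350) is inside the tote and clear of carton b and the wall. I'll lower it and release.

Emit:
jog_arm:
  deltas: [10,0,-2,0,0,0,0.2,4,0,0,0,0,0,0.2,0,0,0,0,0,0,0.2,0,0,0,0,0,0,0.65,0,0,0,0,0,0,0.65,0,0,0,0,0,0,0.65,-30,0,0,0,0,0,0.65,-50,0,0,0,0,0,0.65,-40,0,0,0,0,0,0.65]

```text
t: 12.1
eef_pos: [454.0, 327.6, 329.8]
tcp_rot: [1.089, 1.568, -0.356]
ft_force: [-0.3, 0.7, -0.5]
opening: 0.647
```

```bash
python3 p.py 557 -240.3 220 -85.5 13
```

```text
t 12.10 grasp [454.5 327.4 158.8] phi 7.2 tilt [ 0.003 -0.001 -1.   ] open 0.65 F [-0.3  0.7 -0.5]
-5 2 44 | 0.124
-5 8 44 | 0.124
-5 13 42 | 0.124
-5 18 40 | 0.124
-5 23 38 | 0.124
-5 28 35 | 0.124
-5 32 31 | 0.124
-5 35 27 | 0.124
-5 38 22 | 0.124
-5 41 17 | 0.124
-5 43 12 | 0.124
-5 44 7 | 0.124
-5 44 1 | 0.124
```

Emit:
jog_arm:
  deltas: [-15,2,44,0.125,0,0,1,-15,8,44,0.125,0,0,1,-15,13,42,0.125,0,0,1,-10,18,40,0.125,0,0,1,-5,23,38,0.125,0,0,1,-5,28,35,0.125,0,0,1,0,32,31,0.125,0,0,1,0,35,27,0.125,0,0,1,0,38,22,0.125,0,0,1]

```text
t: 13.22
eef_pos: [517.1, -75.5, 402.6]
tcp_rot: [2.69, 1.557, 0.089]
ft_force: [-0.4, -0.2, -0.5]
opening: 1.002
```

```bash
python3 p.py 557 -240.3 200 -85.5 5; python3 - <<'E'
from h import *
from cell import eyes
d=eyes.read_camera("side"); cv2.imwrite("pics/s5.png",cv2.resize(d["image"][80:400,180:460,::-1],None,fx=1.8,fy=1.8))
E
```

```text
t 13.22 grasp [519.3 -75.3 231.6] phi -59.0 tilt [ 0.013  0.001 -1.   ] open 1.00 F [-0.4 -0.2 -0.5]
6 32 11 | 0.092
6 33 8 | 0.092
6 34 4 | 0.092
6 34 1 | 0.092
6 34 -2 | 0.092
```

View pics/s5.png

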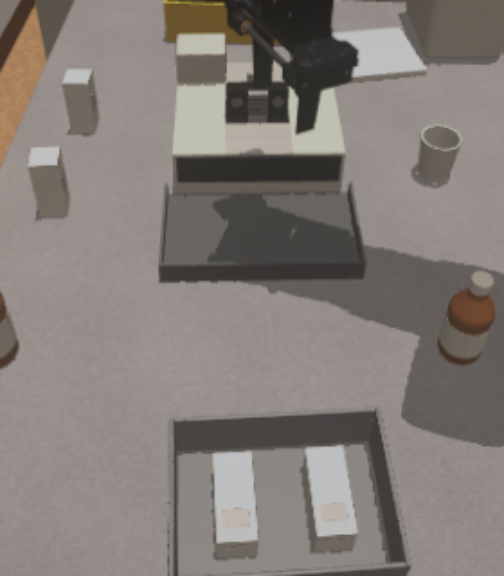

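Both cartons lie flat in the tote at (234,503) and (330,497), and the cassette is still seated at (257,100). I'll go on to the cassette.

Emit:
jog_arm:
  deltas: [6,32,11,0.09,0,0,1,6,33,8,0.09,0,0,1,6,33,4,0.09,0,0,1,6,28,1,0.08,0,0,1,0,18,0,0.05,0,0,1,0,0,0,0,0,0,1]

```text
t: 14.02
eef_pos: [548.4, -228.9, 379.0]
tcp_rot: [3.008, 1.556, -0.016]
ft_force: [0.1, 0.5, -0.1]
opening: 1.0
```

```bash
python3 p.py 557 -240.3 113 -85.5 1
```

```text
t 14.03 grasp [ 550.9 -228.9  208. ] phi -83.3 tilt [ 0.015 -0.    -1.   ] open 1.00 F [ 0.1  0.5 -0.1]
95 12 -5 | 0.039
```

Emit:
jog_arm:
  deltas: [10,12,-7,0.03,-0.015,0,1,20,0,0,0.01,0,0,1,0,0,0,0,0,0,1]

```text
t: 14.4
eef_pos: [557.9, -239.1, 348.4]
tcp_rot: [0.975, 1.568, -2.089]
ft_force: [0.5, -0.9, 0.6]
opening: 1.002
```

```bash
python3 p.py 557 -240.3 113 -85.5 1;  python3 - <<'E'
from h import *
from cell import eyes
for n,b in(("top",(340,120,500,270)),("side",(240,60,420,220))):
  d=eyes.read_camera(n); cv2.imwrite(f"pics/{n}6.png",cv2.resize(d["image"][b[1]:b[3],b[0]:b[2],::-1],None,fx=3.5,fy=3.5))
E
```

```text
t 14.40 grasp [ 557.7 -239.5  177.4] phi -85.5 tilt [-0.001 -0.002 -1.   ] open 1.00 F [ 0.5 -0.9  0.6]
64 1 1 | -0.000
```

View pics/side6.png

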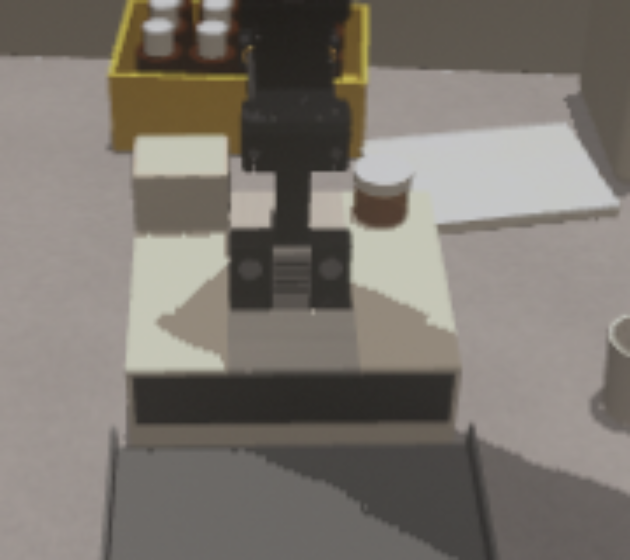

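View pics/top6.png

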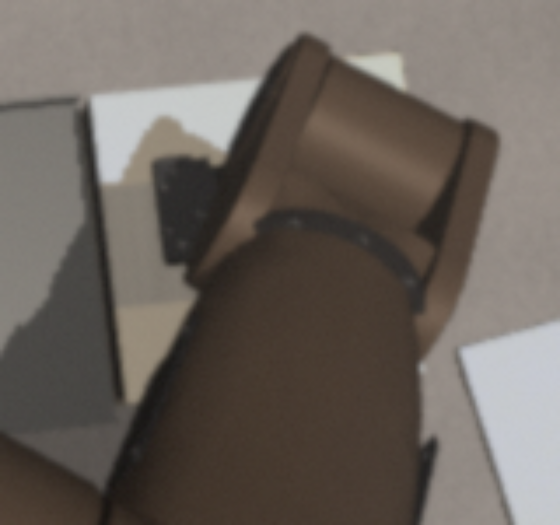

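The finger at (293,200) lines up with the paddle at (292,275), and the jar and print head are clear. Descending.

Emit:
jog_arm:
  deltas: [20,1,1,0,0,0,1,22,0,0,0,0,0,1,14,0,0,0,0,0,1,0,0,0,0,0,0,1]

```text
t: 15.0
eef_pos: [558.3, -240.1, 295.9]
tcp_rot: [2.224, 1.562, -0.838]
ft_force: [0.3, -0.1, 0.8]
opening: 1.004
```

```bash
python3 p.py 557 -240.3 113 -85.5 1
```

```text
t 15.00 grasp [ 559.2 -241.2  124.9] phi -85.4 tilt [ 0.006 -0.006 -1.   ] open 1.00 F [ 0.3 -0.1  0.8]
12 -1 2 | 0.002
```

Emit:
jog_arm:
  deltas: [12,0,1,0,-0.006,-0.006,1,0,0,0,0,0,0,1,0,0,0,0,0,0,1]

```text
t: 15.38
eef_pos: [557.6, -240.4, 284.6]
tcp_rot: [1.84, 1.569, -1.221]
ft_force: [-0.7, 0.1, -0.3]
opening: 0.999
```

```bash
python3 p.py 557 -240.3 113 -85.5 1
```

```text
t 15.38 grasp [ 557.7 -240.6  113.6] phi -85.4 tilt [ 0.001 -0.001 -1.   ] open 1.00 F [-0.7  0.1 -0.3]
1 -0 1 | 0.002
```

Emit:
jog_arm:
  deltas: [0,0,0,0,0,0,0.1,0,0,0,0,0,0,0.1,0,0,0,0,0,0,0.1,0,0,0,0,0,0,0.1,0,0,0,0,0,0,0.1,0,0,0,0,0,0,0.1,0,0,0,0,0,0,0.1,0,0,0,0,0,0,0.1]

```text
t: 16.38
eef_pos: [557.7, -240.5, 285.9]
tcp_rot: [2.234, 1.568, -0.827]
ft_force: [0.4, -0.1, -0.2]
opening: 0.39
```

```bash
python3 p.py 557 -240.3 113 -85.5 1;  python3 - <<'E'
from h import *
from cell import eyes
for n,b in(("side",(240,60,420,220)),):
  d=eyes.read_camera(n); cv2.imwrite(f"pics/{n}7.png",cv2.resize(d["image"][b[1]:b[3],b[0]:b[2],::-1],None,fx=3.5,fy=3.5))
E
```

```text
t 16.38 grasp [ 558.1 -240.9  114.9] phi -85.4 tilt [ 0.002 -0.002 -1.   ] open 0.39 F [ 0.4 -0.1 -0.2]
2 -1 1 | 0.002
```

View pics/side7.png

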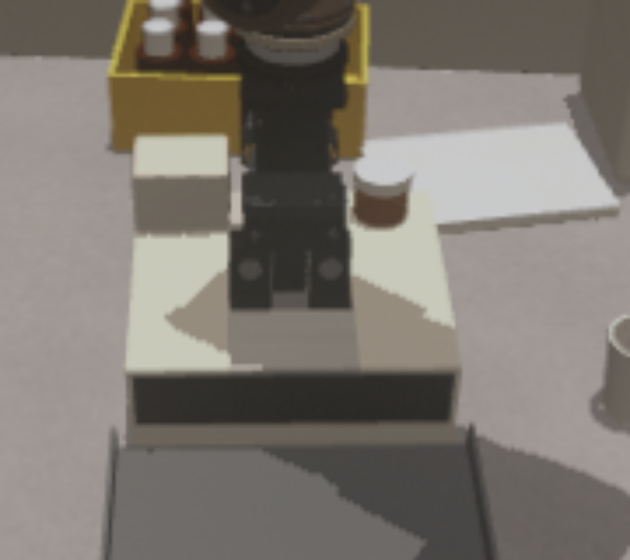

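Both catches are pinched, with the opening at 0.39 (about 37 mm) and the finger pad on the paddle at (290,270). I'll lift slowly and watch the force.

Emit:
jog_arm:
  deltas: [-5,0,0,0,0,0,0.1,-8,0,0,0,0,0,0.1,-8,0,0,0,0,0,0.1,-8,0,0,0,0,0,0.1]

```text
t: 16.92
eef_pos: [557.5, -240.3, 315.7]
tcp_rot: [1.622, 1.57, -1.439]
ft_force: [-0.3, 0.3, -2.6]
opening: 0.396
```

```bash
python3 p.py 557 -240.3 222 -85.5 1
```

```text
t 16.93 grasp [ 557.6 -240.5  144.7] phi -85.4 tilt [ 0.    -0.001 -1.   ] open 0.40 F [-0.3  0.3 -2.6]
-77 -0 1 | 0.002
```

Emit:
jog_arm:
  deltas: [-12,0,0,0,0,0,0.1,-15,0,0,0,0,0,0.1,-15,0,0,0,0,0,0.1,-15,0,0,0,0,0,0.1,-15,0,0,0,0,0,0.1,-12,0,0,0,0,0,0.1,-6,0,0,0,0,0,0.1,0,0,0,0,0,0,0.1,0,0,0,0,0,0,0.1,0,0,0,0,0,0,0.1]

```text
t: 18.18
eef_pos: [557.2, -240.0, 412.8]
tcp_rot: [2.028, 1.569, -1.034]
ft_force: [-0.9, 0.4, -2.2]
opening: 0.396
```

```bash
python3 p.py 557 -240.3 222 -85.5 1;  python3 - <<'E'
from h import *
from cell import eyes
for n,b in(("side",(180,20,460,400)),("top",(140,120,480,300))):
  d=eyes.read_camera(n); pickle.dump(d,open(n+"8.pkl","wb"));cv2.imwrite(f"pics/{n}8.png",cv2.resize(d["image"][b[1]:b[3],b[0]:b[2],::-1],None,fx=1.57*(1 if n=="side" else 1.4),fy=1.57*(1 if n=="side" else 1.4)))
E
```

```text
t 18.18 grasp [ 557.4 -240.3  241.8] phi -85.4 tilt [ 0.001 -0.002 -1.   ] open 0.40 F [-0.9  0.4 -2.2]
20 -0 0 | 0.002
```

View pics/side8.png

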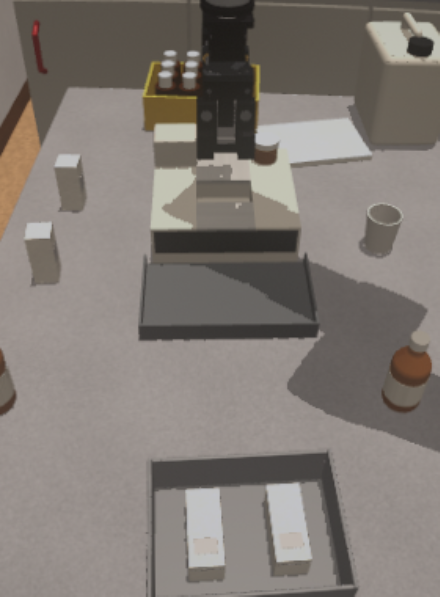

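View pics/top8.png

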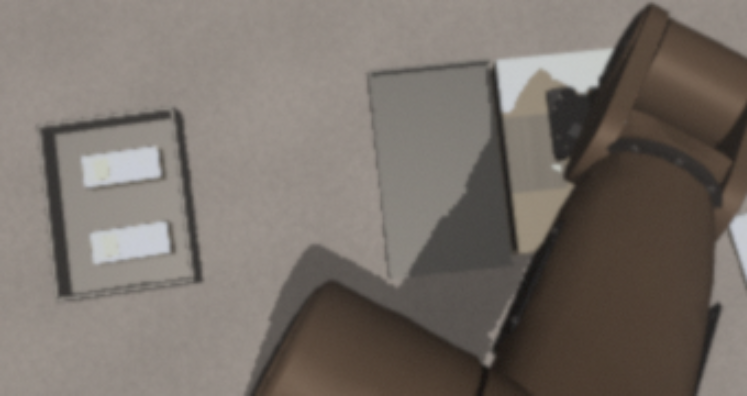

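```bash
python3 - <<'E'
from h import *
d=pickle.load(open("side8.pkl","rb"))
for z in (135,150,165,170): print(z,((project(d,[[557.2-.079*29,-240.2+29,z]])-[180,20])*1.57).round(0))
E
python3 p.py
```

```text
135 [[223. 176.]]
150 [[224. 168.]]
165 [[224. 160.]]
170 [[224. 157.]]
t 18.27 grasp [ 557.4 -240.3  241.9] phi -85.4 tilt [ 0.001 -0.002 -1.   ] open 0.40 F [-0.2 -0.1 -1.9]
```

The foot's lower edge at (224,157) puts the foot at z of about 169, some 84 mm above the coder's top. The cassette is upright and still, the cartons are in the tote and the jar is in place. Handing in.

```bash
python3 - <<'E'
from cell import env
print(env.job_done()); s=env.state(); print(s["t"],s["eef_pos"],s["opening"],s["ft_force"])
E
```

```text
the job is handed in; nothing more can be done
None
the job is handed in; nothing more can be done
```

I moved both cartons into the tote and let go of them there. I then pinched the cassette's two catches, lifted it straight out, and handed the job in at about 18 s with it still pinched. The interface gives no verdict, so the checks below are my own.

- **Cartons:** both camera views show them lying flat in the tote, about 95 mm apart and clear of the walls and the fingers.
- **Cassette:** the gripper opening was 0.40 (about 38 mm), which fits both catches being at their stops. The wrist carried about 2 to 2.6 N, slightly below the stated 0.29 kg but within the 0.2 to 0.4 kg range. The tool was vertical to 0.002 rad and still. The foot measured about z 169 mm in the side view, some 84 mm above the coder's top, and touching nothing.
- **Jar:** it stood upright where it was in the side view; the arm hid it in the last top view, so one camera confirms that.

No check failed. The opening read about 2 to 3 mm under the 40 mm paddle spacing you gave, which I put down to the fingers giving slightly under grip.

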